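# Close the oil reservoir with its screw cap

## Robot

A 6-joint arm with a two-finger parallel gripper is mounted at the origin on a cart in front of the work surface, level with it; the furniture and walls round the work are solid. World frame = base frame: x ahead of the robot, y to its left, z up, the work surface at z = 0. Lengths are in mm, angles in rad, forces in N, time in s.
With the tool pointing down it reaches from about 275 to 750 mm from the base axis. Payload 10.2 kg.
Tool frame: the origin (TCP) lies midway between the tips of the shut fingers; the grasp point (between the pads) lies 19 mm behind it; z points along the fingers, y is the line along which they close (so a half turn about z gives the same grasp; the last joint's range is limited). The gripper opens to 85 mm and grips with 20 to 120 N. Pads are 22 mm wide; open, the fingers measure 114 mm over their backs; the gripper's body (76 mm by 85 mm) begins 54 mm behind the grasp point. The pads swing forward as they close: fully open they stand 13 mm farther back than shut.
Start: joints at [1.002, 0.313, 1.498, -0, 1.331, -0.223], TCP at [177.961, 493.924, 231.294] pointing down, gripper open.
Joint ranges: [-2.94, 2.94], [-0.97, 2.17], [0.19, 2.56], [-1.23, 4.37], [0.02, 3.11], [-2.88, 2.88]. Speed limits (rad/s): [2.39, 2.39, 3.01, 3.14, 3.14, 3.14].

## Interface

Orientations are given as a unit quaternion [w, x, y, z].
In Python, from rig import ctrl gives the robot as it stands.
- The arm moves only by the tool send_rows, never from a script. Its argument "targets" is a list of rows, each a list of 7 numbers: the closure, from -1 (fully open) to 1 (shut), so that 0 is half open, then the shift along the tool's x, y, z in m, then the turn, a rotation vector about the tool's x, y, z in rad. In form: [[claw, dx, dy, dz, ax, ay, az], ...]. A call has exactly 10 rows; each row shifts and turns the commanded pose from where the row before left it, along the tool's axes as they then stand; what a row does not reach is not made up. A row lasts 1/8 s, in which the tool goes at most 62.5 mm and 10.7 degrees, less where a joint would pass 70% of its speed; a pose out of reach is approached as far as the arm can. A call with a gripper value outside its range is refused whole. The fingers move at their own pace and stop on an object; "squeeze" is the grip in N (left out, the last holds). Time passes only in rows, so rows that do not move let the fingers close, or fill a call up. It gives the time, the measured TCP pose, the force, the opening and the grip force at its end, in the units of the state.
- ctrl.sense(): the state, without advancing time (a new reading comes with each control period).
- ctrl.capture(name): name is "scene" or "top"; returns a dict with "img" (384x512x3 uint8, red, green, blue), "camera_matrix" (3x3 intrinsics, pixels), "R" (3x3) and "t" (3): a world point X has camera coordinates R X + t. Camera axes: x right, y down, z forward; pixel columns grow to the right and rows downward; lengths in mm; the calibration is good to about 2 mm. A picture is of the moment at which its call begins. There is no depth.
- ctrl.finish_job(): hands the job in; it is judged then, once.
Trained networks look in a picture, given as the dict that the camera call returned (one of the last four; its "shot" number tells which), for a name from the list of things; names that differ only in an ending like _2 or _b are one class to them, and where a whole thing is asked for, a point or a joint stands for the part that bears it (a point fixed in the world has none). Each returns a list of dicts, best first, with "score" (0 to 1); they miss things now and then, are a little off and sometimes report something else, mostly with a low value. They report only what shows in the picture. A call takes as long as a camera call. They do not tell look-alikes from the thing itself.
- ctrl.boxes_of(query, picture): "extent" ([left, top, width, height] in pixels, round what is visible of it).
- ctrl.landmark_of(query, picture): "point" ([column, row] in pixels: a listed point, or the origin of a listed thing).
The state is a dict: "time_s": time; "joints": joint angles; "dq": joint speeds; "tau": joint torques, N m; "eef_pos": TCP position; "ee_rot": TCP orientation; "force": force on the tool from outside, world axes, zero at the start; "wrist_torque": the same for the moment, N m; "grip_width": opening from 0.0 (shut) to 1.0 (fully open); "grip_force": force on a finger pad.
Only numpy, scipy, OpenCV 4.12 (cv2) and the standard library are available. Lean on these libraries where they do the work, as an engineer would, in place of code of your own. Each camera call takes 0.05 s, during which the arm holds its last target. There are 200 camera calls.

## Task

Close the oil reservoir: set its filler cap straight on the neck, turn it backwards (anticlockwise from above) until its thread has dropped into place, then screw it down clockwise until it stops, and let go. Leave the sanding block, the wood offcut, the torch and the roll of tape where they lie.

Things in the scene. Friction and masses are not known exactly. Their poses are not given: they have to be found in the camera images.
- tank: Round grey steel oil reservoir fixed to the bench, foot flange 140 mm across, body 120 mm, top 95 mm high, small brass drain plug low on its -x side. Origin: centre of its underside on the bench, z up. The upright filler neck stands on its axis. Crowns of the neck's thread are 121.5 mm above this origin, four stop ribs 130.5 mm, mouth 136 mm.
- neck_mouth (a point): Centre of the mouth of the aluminium filler neck, 136 mm above the tank's origin. Core 44 mm across, mouth tapered to 38 mm. Round it four equal flat-crowned thread runs, 59 mm over all, starts 90 degrees apart, a stop rib beside each start. Where the starts lie differs each time and does not follow this point's yaw.
- cap: Loose black plastic filler cap, 0.12 kg, at first on the bench, open side down: ribbed skirt 72 mm across, 41.5 mm high, inside 62 mm wide and 38 mm deep; a bar grip on top. Origin: centre of the skirt's lower edge; z up, x along the bar. Height above the tank's origin: 118.5 mm resting on the thread crowns (127.5 mm on the ribs), 108 mm dropped into the thread starts, 101.7 mm fully screwed down.
- cap_bar (a point): Middle of the top of the cap's straight bar grip, 67.5 mm above the cap's origin; axes as the cap's. Bar 60 mm long (x), 18 mm wide (y), 26 mm high above the skirt's top. With fingers only loosely beside the bar the cap turns easily and falls freely.
- cap_pins (a point): On the cap's axis 5.5 mm above its lower edge, level with four inward pins 90 degrees apart (tips on a 48 mm circle, 2 mm play round the core). On the crowns, ribs block turning clockwise. Turned anticlockwise at most 90 degrees the pins drop 10.5 mm (1 setting in 7: at once); a rib stops them within 12 degrees more. Then clockwise 62 to 73 degrees, sinking 7 mm per 62 degrees, to the stop.
- sanding_block: Bystander: brown sanding block, 60x112x34 mm, on the left. Origin: centre of its underside.
- offcut: Bystander: pale wood block, 62x95x45 mm, behind the work. Origin: centre of its underside.
- torch: Bystander: black torch lying on the right, 38x131x38 mm. Origin: centre of its underside.
- insulating_tape: Bystander: roll of black tape lying flat nearest the robot, 57 mm across, 19 mm high. Origin: centre of its underside.
Things that resemble listed ones, but are neither listed nor needed, are in the scene too. Of the things that look like the cap, the smallest one is meant.

How it is judged (in metres and radians):
On the way:
1. the cap has dropped into the thread starts: straight on the neck, its lower edge 105.5 to 111 mm above the tank's foot (horizontal distance between cap and tank below 0.005 m and angle between cap's own z axis and vertical below 0.1 rad and z of cap in the frame of tank between 0.1055 and 0.111 m), for 0.2 s.
At the end, for the whole second after the job is handed in: The cap is screwed fully down on the neck: centred within 5 mm, upright within 0.08 rad, its lower edge no more than 103.7 mm above the tank's foot (2 mm above the end stop), at rest (horizontal distance between cap and tank below 0.005 m and angle between cap's own z axis and vertical below 0.08 rad and z of cap in the frame of tank below 0.1037 m and linear speed of cap below 0.02 m/s and angular speed of cap below 0.2 rad/s); the robot touches nothing.
It fails at once if the sanding block, offcut, torch or tape roll is moved more than 30 mm (distance of any of sanding_block, offcut, torch, insulating_tape from where it was at the start of the episode above 0.03 m).
It also fails if it takes over 58 s, if anything falls off the work surface, if the arm or the gripper's body presses on something with over 40 N, if the wrist force passes 120 N, or if a joint passes its speed limit or range.

## Working session

There is one attempt and no reset: what is moved stays moved. The work goes in short steps, Python scripts to look and compute and a tool call to move; the robot and the scene stay as the last step left them, time stands still between calls to the robot, and variables do not carry over. Pictures are saved under pics/ and viewed, at most 10 in all, crops included, and the job is handed in when it is done.

Besides the shell and the picture viewer there is one more tool, called after ">>>" as name(argument=value, ...), one argument or row to a line, values as JSON. send_rows: Moves the arm, as the interface text tells. Its arguments: {"type":"object","properties":{"targets":{"type":"array"},"squeeze":{"type":"number"}},"required":["targets"]}

```bash
mkdir -p pics; ls; cat > h.py <<'E'
import numpy as np, cv2
from rig import ctrl
def save(p,name): cv2.imwrite('pics/'+name,cv2.cvtColor(p['img'],cv2.COLOR_RGB2BGR))
def ray(p,uv):
    K,R,t=map(np.array,(p['camera_matrix'],p['R'],p['t'])); R=R.reshape(3,3)
    d=R.T@np.linalg.inv(K)@np.array([uv[0],uv[1],1.]); return -R.T@t.ravel(), d
def at_z(p,uv,z):
    c,d=ray(p,uv); return (c+d*(z-c[2])/d[2]).round(1)
def proj(p,X):
    K,R,t=map(np.array,(p['camera_matrix'],p['R'],p['t'])); q=K@(R.reshape(3,3)@np.array(X,float)+t.ravel()); return (q[:2]/q[2]).round(1)
E
python3 - <<'E'
from h import *
ps={}
for n in('scene','top'):
    p=ctrl.capture(n); save(p,n+'0.png'); print(n,ray(p,(256,192)))
    for q,z in(('tank',0),('neck_mouth',136),('cap',0),('cap_bar',67.5),('torch',0),('insulating_tape',0),('offcut',0),('sanding_block',0)):
        for r in ctrl.landmark_of(q,p)[:4]: print(q,round(r['score'],2),np.round(r['point'],1),at_z(p,r['point'],z))
    for r in ctrl.boxes_of('cap',p)[:4]: print('box',r)
print(ctrl.sense())
E
```

```text
pics
scene (array([ 212.52104303, -717.27045307,  491.15822973]), array([ 0.38880239,  0.82292869, -0.41485536]))
tank 0.83 [213.4 217.7] [491.9 148.5   0. ]
cap 0.94 [328.7 297.3] [ 592.6 -256.     0. ]
cap 0.94 [279.1 331.3] [ 460.5 -294.8    0. ]
cap 0.85 [254.3 282.8] [ 476.8 -155.3    0. ]
cap_bar 0.89 [275.8 284.8] [ 473.2 -253.2   67.5]
cap_bar 0.81 [334.7 257.6] [ 620.3 -225.8   67.5]
cap_bar 0.55 [256.8 253.6] [ 484.  -150.2   67.5]
torch 0.89 [330.2 333.8] [ 539.4 -336.3    0. ]
insulating_tape 0.58 [199.7 253.3] [405.1  -4.6   0. ]
insulating_tape 0.56 [261.7 254.1] [536.9 -66.3   0. ]
offcut 0.56 [309.6 233.6] [690.3 -32.2   0. ]
offcut 0.36 [196.8 255.3] [396.5  -9.8   0. ]
sanding_block 0.77 [192.1 196.1] [477.3 308.7   0. ]
box {'extent': [248.6, 273.3, 58.6, 77.3], 'score': 0.68}
box {'extent': [237.9, 252.1, 38.7, 38.6], 'score': 0.66}
box {'extent': [304.7, 249.4, 56.2, 64.5], 'score': 0.65}
top (array([ 441.84724611,   -9.40404108, 1140.73326771]), array([ 0.10189927,  0.01036612, -0.99495658]))
tank 0.77 [215.3 207.4] [505.8 133.7   0. ]
neck_mouth 0.69 [204.9 205
[... 728 characters left out ...]
': 0.63}
{'time_s': 1.0, 'joints': array([ 1.00157182e+00,  3.12882027e-01,  1.49766893e+00,  2.22379292e-05,
        1.33099407e+00, -2.23446655e-01]), 'dq': array([-0.00039631, -0.00153631,  0.0001388 ,  0.001492  ,  0.00191078,
       -0.00102085]), 'tau': array([ 1.89273436e-03, -4.12160540e+01, -2.59906733e+01, -1.66147663e-05,
        4.17614492e-04, -3.86952968e-05]), 'eef_pos': array([177.97760645, 493.93292073, 231.31508666]), 'ee_rot': array([-7.69819855e-07,  1.72031521e-01,  9.85091445e-01,  2.61389956e-05]), 'force': array([ 0.09028684, -0.52140878, -0.3638731 ]), 'wrist_torque': array([-0.04333697, -0.01235146,  0.00795485]), 'grip_force': 0.0, 'grip_width': 1.0006560417222556}
```

```bash
python3 -c "
import cv2,numpy as np
a=cv2.imread('pics/scene0.png');b=cv2.imread('pics/top0.png')
cv2.imwrite('pics/both.png',cv2.resize(np.vstack([a,b]),(400,600)))"
```

```text
(no output)
```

View pics/scene0.png

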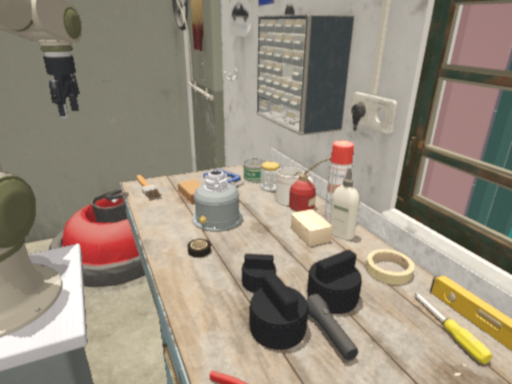

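View pics/top0.png

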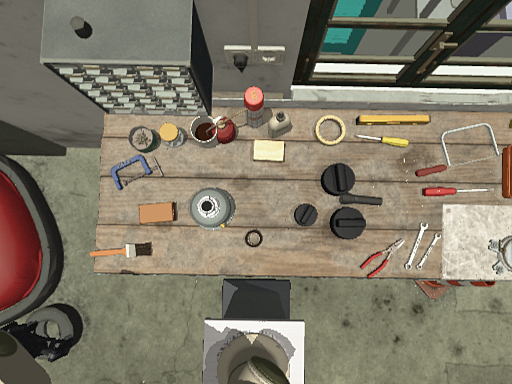

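The small cap, which is the one meant, is at top-image pixel (305,214) and scene pixel (258,270). The tank is at top (210,207) and scene (218,200). Two large look-alikes and the torch lie just beyond the cap. Next I refine the poses by fitting silhouettes in both views.

```bash
cat >> h.py <<'E'
from scipy.optimize import minimize
def hullmask(p,polys,W=8):
    m=np.zeros((384,512),np.uint8)
    for P in polys:
        q=np.array([proj(p,X) for X in P]); h=cv2.convexHull(np.float32(q)); cv2.fillConvexPoly(m,np.int32(np.round(h*16)),255,shift=4,lineType=cv2.LINE_AA)
    return m/255.
def cyl(x,y,z0,z1,r,n=32):
    a=np.linspace(0,2*np.pi,n,endpoint=False); return [(x+r*np.cos(b),y+r*np.sin(b),z) for z in(z0,z1) for b in a]
def bar(x,y,z0,z1,yaw,L=30,w=9):
    c,s=np.cos(yaw),np.sin(yaw); return [(x+c*u-s*v,y+s*u+c*v,z) for u in(-L,L) for v in(-w,w) for z in(z0,z1)]
def crop(p,uv,r,k): 
    u,v=map(int,uv); return cv2.resize(cv2.cvtColor(p['img'],cv2.COLOR_RGB2BGR)[v-r:v+r,u-r:u+r],None,fx=k,fy=k,interpolation=cv2.INTER_CUBIC)
E
python3 - <<'E'
from h import *
ps=[ctrl.capture(n) for n in('scene','top')]
c=[crop(ps[0],(258,270),32,6),crop(ps[1],(305,214),32,6)]
t=[crop(ps[0],(218,200),32,6),crop(ps[1],(210,207),32,6)]
cv2.imwrite('pics/c1.png',np.vstack([np.hstack(c)[:300],np.hstack(t)[:300]]))
# silhouette fit
win=[(slice(245,286),slice(232,284)),(slice(196,232),slice(290,322))]
obs=[(p['img'].max(2)<75).astype(float) for p in ps]
def cost(v,views=(0,1)):
    x,y,yaw=v; s=0
    for i in views:
        m=hullmask(ps[i],[cyl(x,y,0,41.5,36),bar(x,y,41.5,67.5,yaw)])
        s+=np.abs(m-cv2.GaussianBlur(obs[i],(3,3),0.5))[win[i]].sum()
    return s
for vw in((0,),(1,),(0,1)):
    best=min((minimize(cost,(482,-154,y0),args=(vw,),method='Nelder-Mead',options=dict(initial_simplex=[(482,-154,y0),(490,-154,y0),(482,-146,y0),(482,-154,y0+.3)])) for y0 in np.arange(0,3.1,.4)),key=lambda r:r.fun)
    print(vw,best.x.round(2),best.fun)
    best.x
# neck/tank estimate
for p in ps:
    for q,z in(('neck_mouth',136),('tank',0)):
        for r in ctrl.landmark_of(q,p)[:2]: print(q,r['score'],r['point'],at_z(p,r['point'],z))
    for r in ctrl.boxes_of('tank',p)[:1]: print(r, [ (proj(p,(500,140,0)))])
np.savez('ps.npz',a=ps[0]['img'],b=ps[1]['img'])
E
```

```text
(0,) [ 482.82 -168.34    2.63] 115.19656377844927
(1,) [ 488.13 -153.9     0.87] 82.3007437212341
(0, 1) [ 486.6  -159.74    2.13] 291.2291807025796
tank 0.84 [214.9, 221.6] [488.3 125.8  -0. ]
{'extent': [189.5, 183.2, 51.7, 49.5], 'score': 0.75} [array([217.2, 218.5])]
neck_mouth 0.64 [203.6, 205.0] [504.4 150.3 136. ]
tank 0.78 [212.4, 208.6] [501.7 143.    0. ]
{'extent': [188.8, 186.6, 48.2, 47.1], 'score': 0.62} [array([213.3, 209.1])]
```

View pics/c1.png

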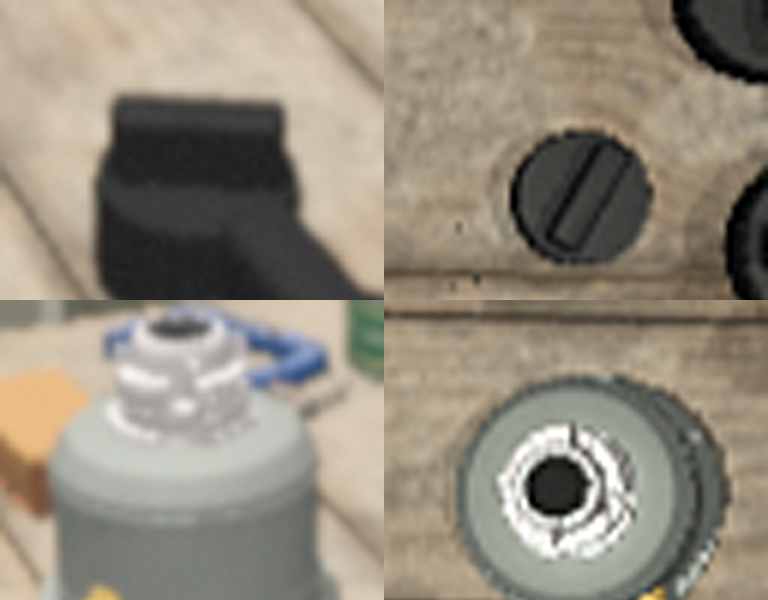

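The bar's long edge in the top view runs from crop (566,243) to (617,151). In the scene view a big look-alike hides the cap's lower right. I'm fitting again with a better mask, and triangulating the neck's mouth hole from both views.

```bash
python3 - <<'E'
from h import *
ps=[ctrl.capture(n) for n in('scene','top')]
W=[np.zeros((384,512),bool) for _ in ps]
W[0][245:268,232:290]=1; W[0][245:290,232:262]=1; W[1][196:232,290:320]=1
# exclude occluder from scene window
obs=[(p['img'].max(2)<95).astype(float) for p in ps]
W[0][264:,258:]=0
def cost(v,views=(0,1)):
    s=0
    for i in views:
        m=hullmask(ps[i],[cyl(v[0],v[1],0,41.5,36),bar(v[0],v[1],41.5,67.5,v[2])])
        s+=((m-cv2.GaussianBlur(obs[i],(3,3),0.5))**2)[W[i]].sum()
    return s
for vw in((0,),(1,),(0,1)):
    best=min((minimize(cost,(482,-154,y0),args=(vw,),method='Nelder-Mead',options=dict(initial_simplex=[(482,-154,y0),(490,-154,y0),(482,-146,y0),(482,-154,y0+.3)])) for y0 in np.arange(0,3.1,.4)),key=lambda r:r.fun)
    print(vw,best.x.round(2),round(best.fun,1))
px=lambda c,u,v:((c[0]-32)+(u+.5)/6-.5,(c[1]-32)+(v+.5)/6-.5)
p=ps[1]; b=[at_z(p,px((305,214),u-384,v),67.5) for u,v in((566,243),(617,151),(591.5,197.5))]
d=b[1]-b[0]; print('bar',b,'yaw',np.arctan2(d[1],d[0]),np.linalg.norm(d))
# neck: dark hole centroid top
g=p['img'].max(2); sub=(g<90); sub2=np.zeros_like(sub); sub2[198:213,198:214]=sub[198:213,198:214]
w=np.where(sub2,90.-g,0); v,u=np.indices(g.shape); uv=((w*u).sum()/w.sum(),(w*v).sum()/w.sum())
print('hole top',uv,at_z(p,uv,136),at_z(p,uv,126), sub2.sum())
# tank top disc/body fit in top view: light-grey disc incl. neck; scene mouth
for q in((181,26),(181,30)): print('scene mouth',at_z(ps[0],px((218,200),*q),136))
for X in((500,145),(505,145),(500,150)):
    print(X,[proj(p,(*X,136)) for p in ps],'body top L/R scene',[proj(ps[0],x)[0] for x in (cyl(*X,90,95,60))][0:0], 'extent', [ (lambda q:(q.min(0),q.max(0)))(np.array([proj(p,x) for x in cyl(*X,0,10,70)+cyl(*X,80,95,60)])) for p in ps])
E
```

```text
(0,) [ 483.63 -166.67    2.66] 33.4
(1,) [ 4.8618e+02 -1.5545e+02  2.0000e-02] 41.4
(0, 1) [ 486.59 -159.36    2.65] 143.0
bar [array([ 462.4, -143.2,   67.5]), array([ 509.7, -168.9,   67.5]), array([ 485.7, -156. ,   67.5])] yaw -0.4977158854684129 53.83103194255151
hole top (np.float64(206.17097319488047), np.float64(205.7358126056508)) [502.4 142.9 136. ] [503.  144.4 126. ] 81
scene mouth [502.3 144.2 136. ]
scene mouth [500.7 139.7 136. ]
(500, 145) [array([214.8, 171.9]), array([205.4, 206.6])] body top L/R scene [] extent [(array([190.9, 177.7]), array([241.8, 230.5])), (array([187.3, 187.3]), array([233.3, 230.8]))]
(505, 145) [array([216.6, 171.7]), array([205.5, 204.8])] body top L/R scene [] extent [(array([192.7, 177.5]), array([243.5, 230.1])), (array([187.4, 185.7]), array([233.4, 229.2]))]
(500, 150) [array([214.2, 171.3]), array([203.6, 206.5])] body top L/R scene [] extent [(array([190.4, 177.1]), array([241.1, 229.6])), (array([185.6, 187.3]), array([231.8, 230.7]))]
```

Measured: cap at (486,-156) with bar yaw -0.49, neck axis at (502,143). I'm moving to above the cap.

>>> send_rows(
  targets=[
    [-1,-0.0255,-0.0253,0,0,0,0],
    [-1,-0.0255,-0.0253,0,0,0,0],
    [-1,-0.0255,-0.0253,0,0,0,0],
    [-1,-0.0255,-0.0253,0,0,0,0],
    [-1,-0.0255,-0.0253,0,0,0,0],
    [-1,-0.0255,-0.0253,0,0,0,0],
    [-1,-0.0255,-0.0253,0,0,0,0],
    [-1,-0.0255,-0.0253,0,0,0,0],
    [-1,-0.0255,-0.0253,0,0,0,0],
    [-1,-0.0255,-0.0253,0,0,0,0],
  ],
  squeeze=30,
)

```text
time_s: 2.75
eef_pos: [332.5, 168.4, 231.5]
ee_rot: [0.0, 0.172, 0.985, 0.0]
force: [0.5, 0.2, -0.6]
grip_width: 1.0
grip_force: 0.0
```

>>> send_rows(
  targets=[
    [-1,-0.0255,-0.0253,0,0,0,0],
    [-1,-0.0255,-0.0253,0,0,0,0],
    [-1,-0.0255,-0.0253,0,0,0,0],
    [-1,-0.0255,-0.0253,0.01,0,0,0],
    [-1,-0.0255,-0.0253,0.015,0,0,0],
    [-1,-0.0255,-0.0253,0.02,0,0,0],
    [-1,-0.0255,-0.0253,0.02,0,0,0],
    [-1,-0.0255,-0.0253,0.02,0,0,0],
    [-1,-0.0255,-0.0253,0.01,0,0,0],
    [-1,-0.0255,-0.0253,0,0,0,0.145],
  ],
)

```text
time_s: 4.0
eef_pos: [486.4, -155.9, 135.5]
ee_rot: [-0.001, 0.245, 0.97, 0.0]
force: [0.4, 0.9, 1.2]
grip_width: 1.001
grip_force: 0.0
```

```bash
cat >> h.py <<'E'
from scipy.spatial.transform import Rotation as Ro
def go(x,y,z,yaw=None):
    """tool-frame shift (mm) to world TCP goal, and turn about tool z to reach tool-y yaw"""
    s=ctrl.sense(); R=Ro.from_quat(np.roll(s['ee_rot'],-1)).as_matrix()
    y0=np.arctan2(R[1,1],R[0,1]); print('t',s['time_s'],'pos',s['eef_pos'].round(1),'yaw',y0.round(3),'tilt',R[2].round(3),'F',s['force'].round(1),'gw',round(s['grip_width'],3),'gf',s['grip_force'],'q6',s['joints'][5].round(2))
    print('shift',(R.T@(np.array([x,y,z])-s['eef_pos'])).round(1),'turn',None if yaw is None else round(y0-yaw,3))
E
python3 -c "
from h import *
go(486,-156,44,1.08)
p=ctrl.capture('top'); save(p,'t2.png')"
```

```text
t 4.0 pos [ 486.4 -155.9  135.5] yaw 1.077 tilt [ 0.002  0.    -1.   ] F [0.4 0.9 1.2] gw 1.001 gf 0.0 q6 -1.62
shift [ 0.1 -0.2 91.5] turn -0.003
```

>>> send_rows(
  targets=[
    [-1,0,0,0.025,0,0,0],
    [-1,0,0,0.025,0,0,0],
    [-1,0,0,0.02,0,0,0],
    [-1,0,0,0.015,0,0,0],
    [-1,0,0,0.0065,0,0,0],
    [1,0,0,0,0,0,0],
    [1,0,0,0,0,0,0],
    [1,0,0,0,0,0,0],
    [1,0,0,0,0,0,0],
    [1,0,0,0,0,0,0],
  ],
  squeeze=30,
)

```text
time_s: 5.3
eef_pos: [486.4, -155.1, 45.1]
ee_rot: [0.0, 0.243, 0.97, -0.0]
force: [-0.4, -0.0, 2.9]
grip_width: 0.204
grip_force: 36.6
```

```bash
python3 -c "
from h import *
go(486,-156,224,1.08)
p=ctrl.capture('scene');q=ctrl.capture('top')
cv2.imwrite('pics/g1.png',np.hstack([crop(p,(258,255),40,5),crop(q,(305,212),32,6)[:400,:350]] if 0 else [crop(p,(258,255),40,5),cv2.resize(crop(q,(305,212),32,6),(400,400))]))"
```

```text
t 5.3 pos [ 486.4 -155.1   45.1] yaw 1.08 tilt [-0.001 -0.    -1.   ] F [-0.4 -0.   2.9] gw 0.204 gf 36.62201642990112 q6 -1.62
shift [  -0.2   -1.  -178.9] turn -0.0
```

View pics/g1.png

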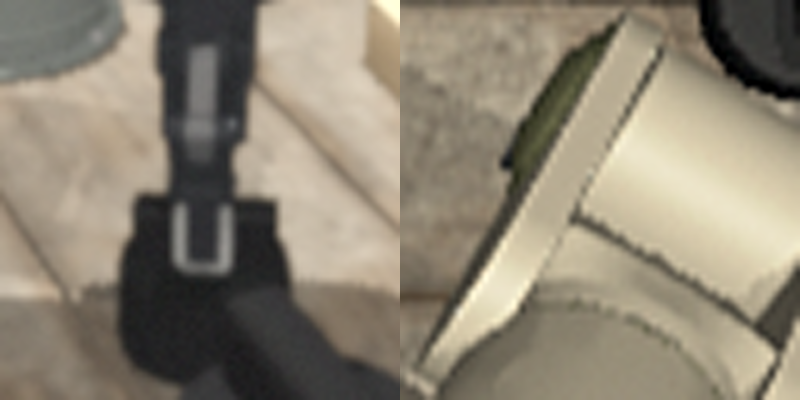

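The fingers hold the bar mid-length: pad at column 203, bar spanning 135–278. I'm lifting it.

>>> send_rows(
  targets=[
    [1,0,0,-0.01,0,0,0],
    [1,0,0,-0.02,0,0,0],
    [1,0,0,-0.025,0,0,0],
    [1,0,0,-0.025,0,0,0],
    [1,0,0,-0.025,0,0,0],
    [1,0,0,-0.025,0,0,0],
    [1,0,0,-0.025,0,0,0],
    [1,0,0,-0.014,0,0,0],
    [1,0,0,-0.01,0,0,0],
    [1,0,0,0,0,0,0],
  ],
  squeeze=40,
)

```text
time_s: 6.65
eef_pos: [486.3, -155.0, 223.9]
ee_rot: [0.0, 0.243, 0.97, -0.0]
force: [-0.7, 0.6, -1.0]
grip_width: 0.202
grip_force: 39.2
```

```bash
python3 -c "
from h import *
go(502,143,200)
p=ctrl.capture('scene')
s=ctrl.sense()['eef_pos']
print([proj(p,(s[0],s[1],s[2]+o)) for o in(-45,-3.5,22.5)])
u=proj(p,(s[0],s[1],s[2]-10))
cv2.imwrite('pics/g2.png',crop(p,u,48,6))
for r in ctrl.landmark_of('cap',p)[:3]+ctrl.landmark_of('cap_bar',p)[:3]: print(r)
m=hullmask(p,[cyl(s[0],s[1],s[2]-45,s[2]-3.5,36)]);yy,xx=np.where(m>.5);print(xx.min(),xx.max(),yy.min(),yy.max())
"
```

```text
t 6.65 pos [ 486.3 -155.   223.9] yaw 1.08 tilt [-0.  0. -1.] F [-0.7  0.6 -1. ] gw 0.202 gf 39.15513217449188 q6 -1.62
shift [126.6 270.2  23.9] turn None
[array([259.6, 205.5]), array([260. , 185.3]), array([260.2, 172.1])]
{'point': [257.6, 206.5], 'score': 0.97}
{'point': [331.6, 296.0], 'score': 0.9}
{'point': [278.2, 330.9], 'score': 0.86}
{'point': [257.7, 173.2], 'score': 0.65}
{'point': [333.6, 258.4], 'score': 0.65}
{'point': [277.4, 286.5], 'score': 0.63}
240 280 178 215
```

View pics/g2.png

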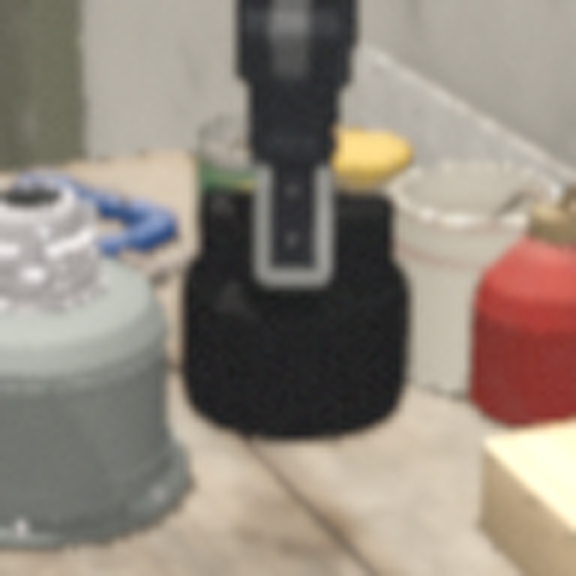

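>>> send_rows(
  targets=[
    [1,0.01,0.02,0,0,0,0],
    [1,0.017,0.037,0,0,0,0],
    [1,0.017,0.037,0,0,0,0],
    [1,0.017,0.037,0,0,0,0],
    [1,0.017,0.037,0,0,0,0],
    [1,0.017,0.037,0,0,0,0],
    [1,0.017,0.037,0,0,0,0],
    [1,0.0146,0.0282,0,0,0,0],
    [1,0,0,0.005,0,0,0.15],
    [1,0,0,0.005,0,0,0.15],
  ],
)

```text
time_s: 8.05
eef_pos: [501.6, 143.4, 212.9]
ee_rot: [-0.001, 0.387, 0.922, -0.0]
force: [-0.6, -0.0, -0.6]
grip_width: 0.202
grip_force: 39.3
```

>>> send_rows(
  targets=[
    [1,0,0,0,0,0,0.15],
    [1,0,0,0,0,0,0.15],
    [1,0,0,0,0,0,0.15],
    [1,0,0,0,0,0,0.15],
    [1,0,0,0,0,0,0.15],
    [1,0,0,0,0,0,0.15],
    [1,0,0,0,0,0,0.15],
    [1,0,0,0,0,0,0.15],
    [1,0,0,0,0,0,0],
    [1,0,0,0,0,0,0],
  ],
)

```text
time_s: 9.3
eef_pos: [501.9, 143.0, 213.5]
ee_rot: [-0.0, 0.838, 0.545, -0.0]
force: [0.3, 0.3, -0.1]
grip_width: 0.202
grip_force: 39.3
```

```bash
python3 -c "
from h import *
go(502,143,180)
p=ctrl.capture('scene')
s=ctrl.sense()['eef_pos']
u=proj(p,(502,143,150)); print(u,proj(p,(502,143,136)),proj(p,(s[0],s[1],s[2]-45)))
cv2.imwrite('pics/g3.png',crop(p,u,42,7))
for r in ctrl.landmark_of('neck_mouth',p)[:2]+ctrl.landmark_of('cap',p)[:3]: print(r)
"
```

```text
t 9.3 pos [501.9 143.  213.5] yaw -0.417 tilt [-0.    -0.001 -1.   ] F [ 0.3  0.3 -0.1] gw 0.202 gf 39.277764558792114 q6 0.47
shift [ 0.1  0.1 33.5] turn None
[215.6 167.1] [215.8 172.1] [215.3 160.3]
{'point': [212.3, 164.4], 'score': 0.93}
{'point': [329.1, 298.4], 'score': 0.9}
{'point': [276.5, 329.0], 'score': 0.79}
```

View pics/g3.png

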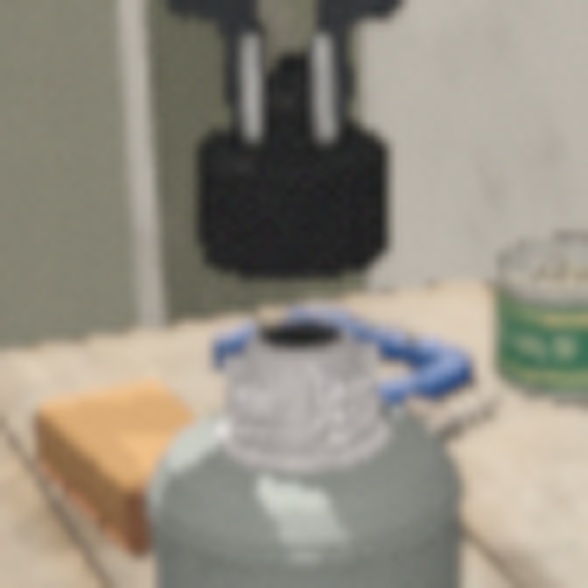

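The cap sits about 1 px (2 mm) left of the neck axis: cap centre at crop column 292, neck at 303. I correct for that and descend.

>>> send_rows(
  targets=[
    [1,0.0003,0.0018,0.005,0,0,0],
    [1,0,0,0.01,0,0,0],
    [1,0,0,0.01,0,0,0],
    [1,0,0,0.01,0,0,0],
    [1,0,0,0.003,0,0,0],
    [1,0,0,0.002,0,0,0],
    [1,0,0,0.002,0,0,0],
    [1,0,0,0.002,0,0,0],
    [1,0,0,0.001,0,0,0],
    [1,0,0,0,0,0,0],
  ],
  squeeze=20,
)

```text
time_s: 10.7
eef_pos: [503.7, 142.5, 168.8]
ee_rot: [-0.0, 0.839, 0.544, -0.0]
force: [-0.4, 0.3, -1.0]
grip_width: 0.202
grip_force: 39.3
```

```bash
python3 -c "
from h import *
go(503.7,142.5,163.5); print(ctrl.sense()['wrist_torque'].round(2))"
```

```text
t 10.7 pos [503.7 142.5 168.8] yaw -0.42 tilt [-0. -0. -1.] F [-0.4  0.3 -1. ] gw 0.202 gf 39.282217025756836 q6 0.47
shift [-0.  -0.   5.3] turn None
[ 0.04 -0.02 -0.02]
```

>>> send_rows(
  targets=[
    [1,0,0,0.001,0,0,0],
    [1,0,0,0.001,0,0,0],
    [1,0,0,0.001,0,0,0],
    [1,0,0,0.001,0,0,0],
    [1,0,0,0.001,0,0,0],
    [1,0,0,0.0005,0,0,0],
    [1,0,0,0,0,0,0],
    [1,0,0,0,0,0,0],
    [1,0,0,0,0,0,0],
    [1,0,0,0,0,0,0],
  ],
)

```text
time_s: 11.95
eef_pos: [503.6, 142.5, 163.1]
ee_rot: [-0.0, 0.839, 0.544, -0.0]
force: [-2.9, -2.8, -0.8]
grip_width: 0.203
grip_force: 39.4
```

```bash
python3 -c "
from h import *
go(503.7,142.5,163.5); print(ctrl.sense()['wrist_torque'].round(2))"
```

```text
t 11.95 pos [503.6 142.5 163.1] yaw -0.42 tilt [-0. -0. -1.] F [-2.9 -2.8 -0.8] gw 0.203 gf 39.3909627199173 q6 0.47
shift [ 0.1  0.1 -0.4] turn None
[-0.47  0.58  0.03]
```

>>> send_rows(
  targets=[
    [0.5,0,0,0,0,0,0],
    [0.5,-0.0008,-0.0003,0,0,0,0],
    [0.5,0,0,0,0,0,0],
    [0.5,0,0,0,0,0,-0.05],
    [0.5,0,0,0,0,0,-0.05],
    [0.5,0,0,0,0,0,-0.05],
    [0.5,0,0,0,0,0,-0.05],
    [0.5,0,0,0,0,0,-0.05],
    [0.5,0,0,0,0,0,-0.05],
    [0.5,0,0,0,0,0,0],
  ],
)

```text
time_s: 13.2
eef_pos: [503.3, 142.2, 163.5]
ee_rot: [-0.0, 0.748, 0.663, 0.0]
force: [-0.4, 2.9, 1.5]
grip_width: 0.252
grip_force: 3.9
```

```bash
cat >> h.py <<'E'
def chk(name=None,tx=502.5,ty=142):
    go(tx,ty,163.5); print('T',ctrl.sense()['wrist_torque'].round(2))
    p=ctrl.capture('scene')
    # fit cap height z from dark silhouette below skirt
    g=(p['img'].max(2)<70).astype(float); W=np.zeros(g.shape,bool); u=proj(p,(tx,ty,130)).astype(int); W[u[1]-14:u[1]+22,u[0]-28:u[0]+29]=1
    W[:int(proj(p,(tx,ty,150))[1]-4)]=0
    def cost(v): return ((hullmask(p,[cyl(v[0],ty,v[1],v[1]+41.5,35.5)])-g)**2)[W].sum()
    r=min((minimize(cost,(tx,z0),method='Nelder-Mead',options=dict(initial_simplex=[(tx,z0),(tx+4,z0),(tx,z0+4)])) for z0 in(102,108,118,124)),key=lambda r:r.fun)
    print('fit x,z',r.x.round(2),round(r.fun,1))
    if name: cv2.imwrite('pics/'+name,crop(p,proj(p,(502,143,150)),42,7))
E
python3 -c "
from h import *
chk('g4.png')"
```

```text
t 13.2 pos [503.3 142.2 163.5] yaw -0.121 tilt [ 0.001  0.    -1.   ] F [-0.4  2.9  1.5] gw 0.252 gf 3.8822404402890243 q6 0.17
shift [-0.3 -0.7  0. ] turn None
T [ 0.36  0.13 -0.15]
fit x,z [503.52 112.27] 91.9
```

View pics/g4.png

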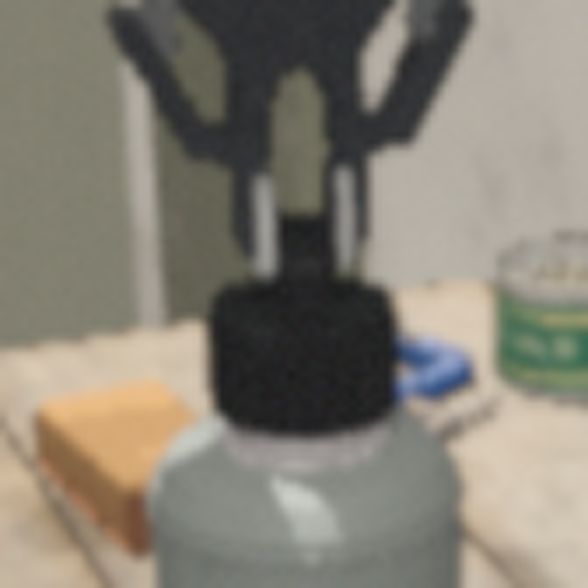

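```bash
python3 -c "
from h import *
p=ctrl.capture('scene')
v0=int(proj(p,(502,143,150))[1])-42
for x,y,z in((501.9,143,168.5),(502.5,142,118.5),(502.5,142,113),(502.5,142,108)):
    q=np.array([proj(p,X) for X in cyl(x,y,z,z,36)]); t=proj(p,(x,y,z+67.5)); print(z,'bottom crop row',(q[:,1].max()-v0+.5)*7,'bartop',(t[1]-v0+.5)*7)
g=p['img'].max(2); u=int(proj(p,(502,143,150))[0]); print(v0,u); print(g[v0+54:v0+70,u-1:u+2].mean(1).round())
"
```

```text
168.5 bottom crop row 284.8999999999999 bartop 71.39999999999992
118.5 bottom crop row 415.1000000000001 bartop 205.80000000000004
113 bottom crop row 429.1000000000001 bartop 220.5
108 bottom crop row 441.69999999999993 bartop 233.10000000000008
125 215
[ 33.  36.  35.  35.  36.  35.  39.  43.  89. 143. 157. 162. 172. 157.
 151. 178.]
```

Compared with the earlier frame, the cap's lower edge is now about 108 mm up, so it has dropped into the starts: front edge at crop row 433, and 443 predicted less the 10-row bias gives 433. I lower the fingers and turn clockwise.

>>> send_rows(
  targets=[
    [0.5,0,0,0.004,0,0,0],
    [0.5,0,0,0.004,0,0,0],
    [0.5,0,0,0,0,0,0.08],
    [0.5,0,0,0,0,0,0.1],
    [0.5,0,0,0,0,0,0.1],
    [0.5,0,0,0,0,0,0.1],
    [0.5,0,0,0,0,0,0.1],
    [0.5,0,0,0,0,0,0.1],
    [0.5,0,0,0,0,0,0.1],
    [0.5,0,0,0,0,0,0],
  ],
)

```text
time_s: 14.55
eef_pos: [503.1, 141.8, 155.1]
ee_rot: [0.0, 0.927, 0.376, -0.0]
force: [0.6, -0.6, -0.4]
grip_width: 0.254
grip_force: 0.1
```

```bash
python3 -c "
from h import *
chk()"
```

```text
t 14.55 pos [503.1 141.8 155.1] yaw -0.799 tilt [-0.  0. -1.] F [ 0.6 -0.6 -0.4] gw 0.254 gf 0.07698946126765804 q6 0.85
shift [-0.3 -0.6 -8.4] turn None
T [ 0.   -0.02  0.05]
fit x,z [502.97 112.07] 111.1
```

>>> send_rows(
  targets=[
    [0.5,0,0,0.002,0,0,0.08],
    [0.5,0,0,0.001,0,0,0.08],
    [0.5,0,0,0,0,0,0.08],
    [0.5,0,0,0,0,0,0.08],
    [0.5,0,0,0,0,0,0.08],
    [0.5,0,0,0,0,0,0.08],
    [0.5,0,0,0,0,0,0.08],
    [0.5,0,0,0,0,0,0.08],
    [0.5,0,0,0,0,0,0.08],
    [0.5,0,0,0,0,0,0],
  ],
)

```text
time_s: 15.85
eef_pos: [503.2, 141.8, 152.2]
ee_rot: [0.0, 1.0, 0.026, 0.0]
force: [0.4, -0.6, 0.0]
grip_width: 0.249
grip_force: 0.0
```

```bash
python3 -c "
from h import *
chk('g5.png')"
```

```text
t 15.85 pos [503.2 141.8 152.2] yaw -1.518 tilt [ 0.  0. -1.] F [ 0.4 -0.6  0. ] gw 0.249 gf 0.0 q6 1.57
shift [ -0.7  -0.2 -11.3] turn None
T [-0.02 -0.01 -0.01]
fit x,z [501.17 107.65] 123.9
```

View pics/g5.png

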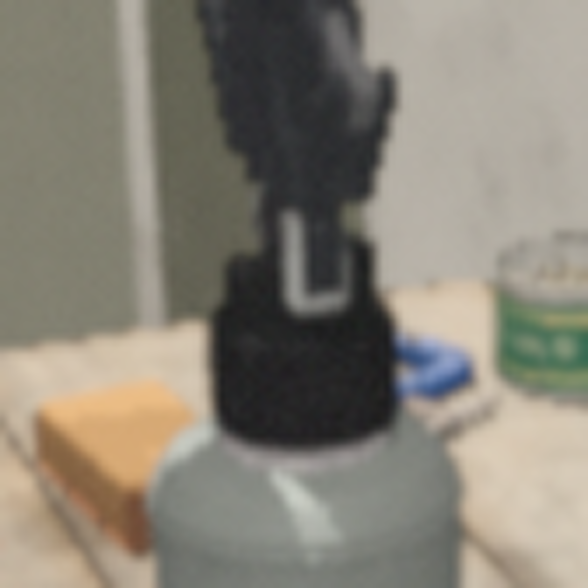

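It has sunk about 4.5 mm and is screwing down. I continue to the stop.

>>> send_rows(
  targets=[
    [0.5,0,0,0,0,0,0.05],
    [0.5,0,0,0,0,0,0.05],
    [0.5,0,0,0,0,0,0.05],
    [0.5,0,0,0,0,0,0.05],
    [0.5,0,0,0,0,0,0.05],
    [0.5,0,0,0,0,0,0.05],
    [0.5,0,0,0,0,0,0],
    [0.5,0,0,0,0,0,0],
    [0.5,0,0,0,0,0,0],
    [0.5,0,0,0,0,0,0],
  ],
)

```text
time_s: 17.15
eef_pos: [503.1, 141.9, 152.3]
ee_rot: [0.0, 0.992, -0.124, -0.0]
force: [0.1, -0.2, 0.8]
grip_width: 0.253
grip_force: 36.8
```

```bash
python3 -c "
from h import *
chk()"
```

```text
t 17.15 pos [503.1 141.9 152.3] yaw -1.819 tilt [ 0.  0. -1.] F [ 0.1 -0.2  0.8] gw 0.253 gf 36.761501119472086 q6 1.87
shift [ -0.6   0.  -11.2] turn None
T [-0.09 -0.01  1.3 ]
fit x,z [501.44 106.75] 130.4
```

The reaction torque is 1.3 N m with the cap about 1 mm lower, so it has met the stop. I give one more nudge, then open and retreat.

>>> send_rows(
  targets=[
    [0.5,0,0,0,0,0,0.04],
    [0.5,0,0,0,0,0,0.03],
    [0.5,0,0,0,0,0,0],
    [0.5,0,0,0,0,0,0],
    [0.5,0,0,0,0,0,-0.1],
    [0.5,0,0,0,0,0,-0.1],
    [0.1,0,0,0,0,0,0],
    [-0.3,0,0,0,0,0,0],
    [-0.5,0,0,0,0,0,0],
    [-0.5,0,0,0,0,0,0],
  ],
)

```text
time_s: 18.45
eef_pos: [503.1, 141.9, 152.3]
ee_rot: [-0.0, 0.998, -0.06, -0.0]
force: [-0.6, 0.4, -0.1]
grip_width: 0.754
grip_force: 0.0
```

>>> send_rows(
  targets=[
    [-0.5,0,0,-0.01,0,0,0],
    [-0.5,0,0,-0.02,0,0,0],
    [-0.5,0,0,-0.025,0,0,0],
    [-0.5,0,0,-0.025,0,0,0],
    [-0.5,0,0,-0.025,0,0,0],
    [-0.5,0,0,-0.02,0,0,0],
    [-0.5,0,0,0,0,0,0],
    [-0.5,0,0,0,0,0,0],
    [-0.5,0,0,0,0,0,0],
    [-0.5,0,0,0,0,0,0],
  ],
)

```text
time_s: 19.7
eef_pos: [503.0, 141.9, 276.8]
ee_rot: [0.0, 0.998, -0.06, -0.0]
force: [-0.0, -0.3, 1.3]
grip_width: 0.749
grip_force: 0.0
```

```bash
python3 -c "
from h import *
chk('g6.png')"
```

```text
t 19.7 pos [503.  141.9 276.8] yaw -1.69 tilt [-0.001  0.    -1.   ] F [-0.  -0.3  1.3] gw 0.749 gf 0.0 q6 1.74
shift [ -0.4  -0.  113.3] turn None
T [ 0.01 -0.02 -0.01]
fit x,z [501.16 107.52] 74.2
```

View pics/g6.png

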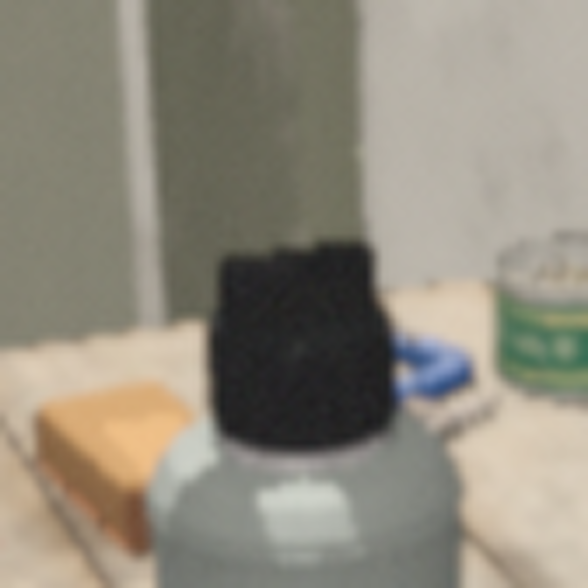

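The cap stands upright. Its lower front edge is at crop row 451, about 18 rows (7 mm) below the dropped position, which puts it at the stop (about 101.7 mm). The gripper is clear of everything.

```bash
python3 -c "
from h import *
print(ctrl.finish_job())"
```

```text
the job is handed in; nothing more can be done
None
```

The filler cap is on the neck and screwed clockwise to its stop, at about 101–102 mm by the last picture. The gripper is clear, the arm never went near the four bystanders, and I handed the job in at about 20 s; no verdict was shown.

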